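# Clamp a printing block against the fence of a lock-up board

## Robot

A 6-joint arm with a two-finger parallel gripper is mounted at the origin on the work surface. World frame = base frame: x ahead of the robot, y to its left, z up, the work surface at z = 0. Lengths are in m, angles in rad, forces in N, time in s.
With the tool pointing down it reaches from about 0.35 to 0.975 m from the base axis. Payload 4.9 kg.
Tool frame: the origin (TCP) lies at the very end of the fingers, on their centre line; the grasp point (between the pads) lies 19 mm behind it; z points along the fingers, x is the direction in which the jaws open and shut, and the axes are right-handed (so a half turn about z gives the same grasp; the last joint's range is limited). The gripper opens to 85 mm and grips with 20 to 120 N. Pads are 22 mm wide; open, the fingers measure 114 mm over their backs; the gripper's body (76 mm by 85 mm) begins 54 mm behind the grasp point. The pads swing forward as they close: fully open they stand 13 mm farther back than shut.
Start: joints at [1.187, 0.053, 1.613, -0, 1.476, -0.119], TCP at [0.164, 0.603, 0.231] pointing down, gripper open.
Joint ranges: [-3.01, 3.01], [-1.01, 2.22], [0.06, 2.58], [-1.02, 4.17], [0.09, 2.62], [-3.14, 3.14]. Speed limits (rad/s): [2.57, 2.57, 3.14, 3.14, 3.14, 3.14].

## Interface

Orientations are given as a rotation vector (axis times angle).
In Python, from station import ctrl gives the robot as it stands.
- The arm moves only by the shell command python3 -m handwheel 'ROWS' [OPENING] [FORCE]. ROWS is a JSON object of lists of equal length, an entry for each row: "offset": the shift along the world's x, y, z in units of 40 mm (1.0 is 40 mm), a list of three; "roll": the turn about the world's z in units of 6 degrees (1.0 is 6 degrees). A call has exactly 10 rows; each row is the pose to reach, as a shift and turn from the pose commanded when the call began; what a row does not reach only later rows make up. A row lasts 1/10 s, in which the tool goes at most 50 mm and 8.59 degrees, less where a joint would pass 70% of its speed; a pose out of reach is approached as far as the arm can. A call with a gripper value outside its range is refused whole. OPENING is the finger opening in mm, from 0 to 85.4, set as the call begins (- or left out, the last holds). The fingers move at their own pace and stop on an object; FORCE is the grip in N (left out, the last holds). Time passes only in rows, so rows that repeat a pose let the fingers close, or fill a call up. It gives the time, the measured TCP pose, the force and the opening at its end, in the units of the state.
- ctrl.get_obs(): the state, without advancing time (a new reading comes with each control period).
- ctrl.get_image(name): name is "scene" or "side" or "wrist"; returns a dict with "img" (384x512x3 uint8, red, green, blue), "fx", "fy", "cx", "cy" (pixels), "k1" (the pictures are not rectified: a ray, as slopes to the right and down, at radius r is drawn at 1 + k1 r^2 times it, then the intrinsics apply), "T" (4x4, takes a point from camera to world coordinates). Camera axes: x right, y down, z forward; pixel columns grow to the right and rows downward; lengths in m; the calibration is good to about 2 mm. A picture is of the moment at which its call begins. There is no depth.
- ctrl.finish_job(): hands the job in, once; it reports no verdict.
The state is a dict: "t": time; "q": joint angles; "dq": joint speeds; "effort": joint torques, N m; "tool_pos": TCP position; "tool_rot": TCP orientation; "contact_force": force on the tool from outside, world axes, zero at the start; "wrist_torque": the same for the moment, N m; "opening": finger opening in m.
Only numpy, scipy, OpenCV 4.12 (cv2) and the standard library are available. Lean on these libraries where they do the work, as an engineer would, in place of code of your own. Each camera call takes 0.05 s, during which the arm holds its last target.

## Task

Free the black clamp knob on the lock-up board, slide the aluminium carriage so that its sprung shoe pushes the printing block square against the wooden fence, and keep pushing until the shoe's springs are about half pressed in. While they are pressed, lock the carriage by turning the knob fully tight again, so that the block stays gripped when you let go. Leave the tape roll, the ink roller and the ink jar around the board where they are.

Things in the scene. Friction and masses are not known exactly. Their poses are not given: they have to be found in the camera images.
- board: Plywood lock-up board, fixed to the table, 210 (its x) by 400 (its y) by 18 mm thick, with a metal slot along y. Origin: centre of its underside; z up. On its top, at the -y end, stands a wooden fence 190 mm wide, 28 mm high; the fence's inner face is at board y = -165 mm. The carriage slides along the board's y axis over the slot.
- knob_grip (a point): Centre of the square black hand knob on top of the carriage: 42 by 42 mm, 30 mm high, rounded corners; this point is half-way up it, 73 mm above the table (knob from 58 to 88 mm; below it a stem of 18 mm diameter down to the carriage top, 44 mm above the table). z up along the turning axis; x and y are square to its flat sides and turn with it. The knob's axis is at the centre of the carriage; the carriage can be dragged by the knob.
- knob (a joint): Turn of the clamp knob in rad: 0 = fully tight (end stop), grows as it is turned anticlockwise seen from above, up to 2.6. The clamp's hold on the carriage falls evenly from about 65 N at 0 to nothing at 2.2: above 2.2 the carriage is free. It takes 0.1 to 0.15 N m to turn and stays where it is left. It starts tight.
- carriage (a joint): Position of the carriage along the board in m, growing towards the fence (board -y), 0 to 0.155. Carriage: aluminium block 110 (board x) by 60 (board y) mm, top 44 mm above the table. The knob axis is at board y = 0.106 - value. The front face of the uncompressed shoe is at board y = 0.050 - value. Free, it takes about 1 N to slide.
- shoe (a joint): How far the sprung shoe is pressed back into the carriage, in m: 0 = springs out, 0.010 = end stop. Spring 1 N per mm. The shoe is a dark steel bar 110 mm wide (board x), 12 mm thick, 24 mm high, in front (fence side) of the carriage on two sprung guide pins; unless the carriage is locked the springs push it back.
- block_center (a point): Centre of the printing block, a loose wooden relief block 110 (its x) by 80 (its y) by 24 mm high, about 0.3 kg, lying face up on the board between fence and shoe, turned by up to 0.2 rad against the board. Point: half-way up; its y axis is nearly along the board's y.
- tape: Roll of tape lying flat beside the board, 100 mm across, 25 mm high; origin at the centre of its underside. Leave alone.
- brayer: Ink roller with a wooden handle, 165 mm long, 105 mm wide, 40 mm high, lying beside the far long side of the board. Origin under the roller. Leave alone.
- ink_jar: Amber glass jar with a black cap, 64 mm across, 75 mm high, standing beside the board; origin at the centre of its underside. Leave alone.
Mind the look-alikes: they are no part of the job. Leave any red or yellow look-alike of the part that bears block_center alone.

How it is judged:
By the outcome, as a careful person would: the job done as asked, in the order asked, and still so for the second after the job is handed in, with the robot touching nothing.
It also fails if it takes over 72 s, if anything falls off the work surface, if the arm or the gripper's body presses on something with over 40 N, if the wrist force passes 120 N, or if a joint passes its speed limit or range.

## Working session

There is one attempt and no reset: what is moved stays moved. The work goes in short steps, Python scripts to look and compute and a shell command to move; the robot and the scene stay as the last step left them, time stands still between calls to the robot, and variables do not carry over. Pictures are saved under pics/ and viewed, and the job is handed in when it is done.

```bash
mkdir -p pics; ls; python3 - <<'E'
from station import ctrl
import cv2
print(ctrl.get_obs())
for n in ["scene","side","wrist"]:
    d=ctrl.get_image(n); cv2.imwrite(f"pics/{n}0.png",d["img"][:,:,::-1]); print(n,d["fx"],d["fy"],d["cx"],d["cy"],d["k1"],d["T"].round(3).tolist() if hasattr(d["T"],'round') else d["T"])
E
```

```text
pics
{'t': 0.0, 'q': array([ 1.18699118e+00,  5.33732139e-02,  1.61429284e+00,  2.15531539e-05,
        1.47599118e+00, -1.19028477e-01]), 'dq': array([ 0.00107648, -0.00167213, -0.00136575, -0.00124297,  0.00278412,
        0.00013013]), 'effort': array([ 1.02257844e-03, -3.93672645e+01, -3.70182788e+01,  5.49893537e-05,
        6.96119983e-03, -1.39931394e-06]), 'tool_pos': array([0.16333589, 0.60263785, 0.23005357]), 'tool_rot': array([ 2.49441829,  1.90813748, -0.0028078 ]), 'contact_force': array([-0.15061014, -0.27332954,  0.36888026]), 'wrist_torque': array([0.02501836, 0.06533732, 0.01383689]), 'opening': 0.08539320721085646}
scene 463.7193595473646 463.7193595473646 255.64117338496052 189.8231189355731 -0.10515875327936969 [[-0.623, 0.668, -0.406, 0.958], [0.782, 0.524, -0.338, 0.322], [-0.013, -0.528, -0.849, 0.917], [0.0, 0.0, 0.0, 1.0]]
side 450.7493400287081 450.7493400287081 252.6824221677764 197.5794957240518 -0.1384520670452118 [[-0.998, -0.048, 0.039, 0.515], [-0.059, 0.59, -0.805, 0.773], [0.016, -0.806, -0.592, 0.653], [0.0, 0.0, 0.0, 1.0]]
wrist 285.20728337708636 285.20728337708636 255.15260273044225 188.88503802802416 -0.043565862734759056 [[0.261, 0.931, 0.257, 0.098], [0.965, -0.251, -0.071, 0.621], [-0.001, 0.266, -0.964, 0.373], [0.0, 0.0, 0.0, 1.0]]
```

View pics/scene0.png

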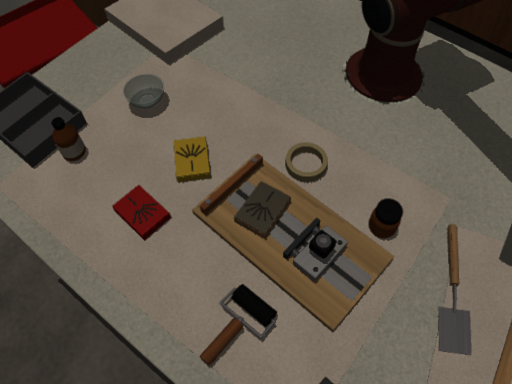

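View pics/side0.png

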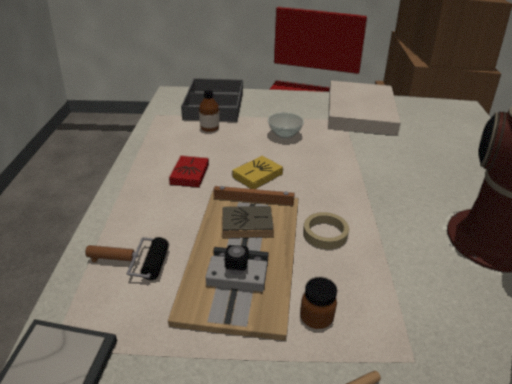

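View pics/wrist0.png

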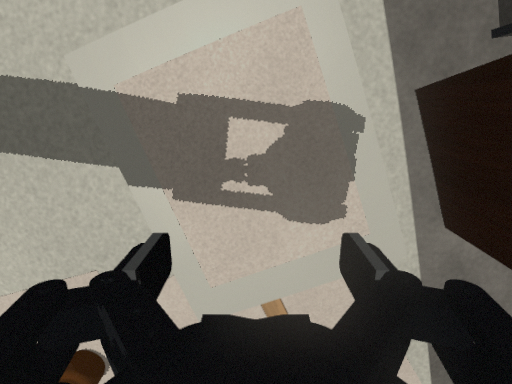

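The scene view shows the board with corners near (197,208), (260,158), (391,257) and (335,322), and the knob near (322,242). In the side view the knob is near (236,258). The wrist camera doesn't see the board yet. I'll enlarge both views.

```bash
python3 - <<'E'
import cv2
a=cv2.imread("pics/scene0.png")[140:330,185:400]; cv2.imwrite("pics/s_z.png",cv2.convertScaleAbs(cv2.resize(a,None,fx=3.5,fy=3.1,interpolation=2),alpha=1.6))
a=cv2.imread("pics/side0.png")[180:335,160:360]; cv2.imwrite("pics/d_z.png",cv2.convertScaleAbs(cv2.resize(a,None,fx=3.8,fy=3.8,interpolation=2),alpha=1.4))
E
```

```text
(no output)
```

View pics/s_z.png

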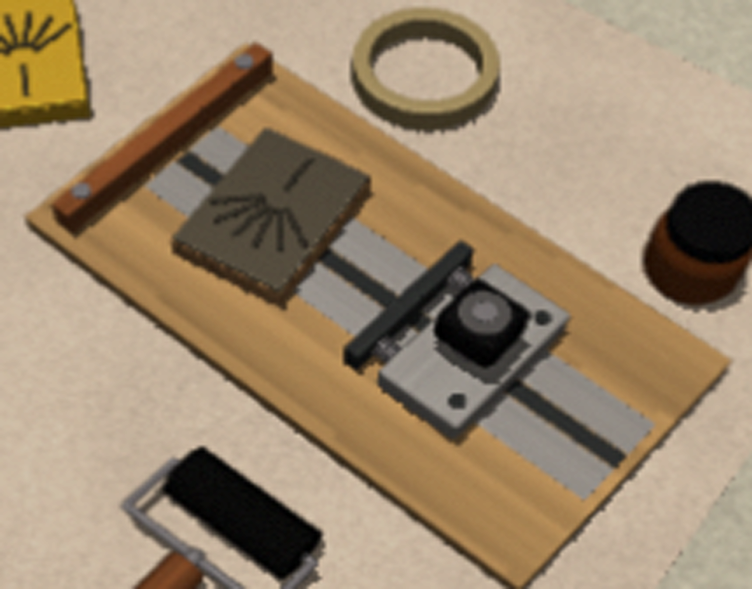

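View pics/d_z.png

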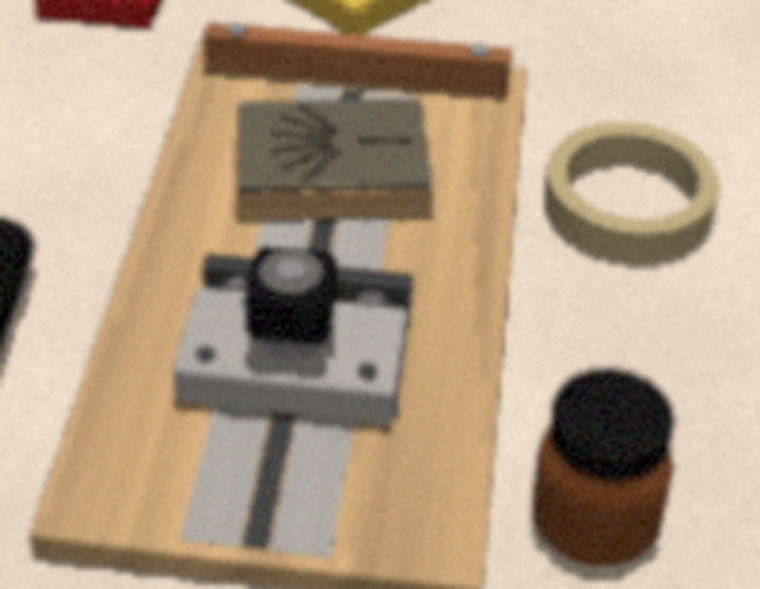

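```bash
cat > h.py <<'E'
from station import ctrl
import numpy as np, cv2
def cast(d,uv,z):
    K=np.array([[d["fx"],0,d["cx"]],[0,d["fy"],d["cy"]],[0,0,1.]])
    p=cv2.undistortPoints(np.array(uv,float).reshape(-1,1,2),K,np.array([d["k1"],0,0,0,0.]),None).reshape(-1,2) if False else und(d,uv)
    T=np.array(d["T"]); r=np.c_[p,np.ones(len(p))]@T[:3,:3].T; o=T[:3,3]
    return o+r*((z-o[2])/r[:,2])[:,None]
def und(d,uv):
    K=np.array([[d["fx"],0,d["cx"]],[0,d["fy"],d["cy"]],[0,0,1.]])
    return cv2.undistortPoints(np.array(uv,float).reshape(-1,1,2),K,np.array([d["k1"],0,0,0,0.])).reshape(-1,2)
def snap(n,f):
    d=ctrl.get_image(n); cv2.imwrite("pics/"+f,d["img"][:,:,::-1]); return d
E
python3 - <<'E'
from h import *
s=ctrl.get_image("scene");d=ctrl.get_image("side")
S=lambda l:[(x/3.5+185-.36,y/3.1+140-.34) for x,y in l]
D=lambda l:[(x/3.8+160-.37,y/3.8+180-.37) for x,y in l]
np.set_printoptions(precision=4,suppress=True)
print("board S",cast(s,S([(28,218),(728,360),(520,586)]),.018))
print("board D",cast(d,D([(525,70),(483,588),(33,540)]),.018))
print("knob top S,D",cast(s,S([(486,310)]),.088),cast(d,D([(292,266)]),.088))
print("carr S",cast(s,S([(490,265),(568,315),(458,428),(380,378)]),.044))
print("carr D",cast(d,D([(402,392),(176,378)]),.044))
print("shoe S",cast(s,S([(463,243),(345,350)]),.042))
print("block S",cast(s,S([(265,130),(372,183),(285,297),(174,243)]),.042))
print("block D",cast(d,D([(238,103),(420,100),(432,185),(238,187)]),.042))
print("fence S",cast(s,S([(273,62),(70,212),(250,43),(55,205)]),.046))
print("fence D",cast(d,D([(510,50),(207,25)]),.046))
E
```

```text
board S [[ 0.6566 -0.1132  0.018 ]
 [ 0.4783  0.2941  0.018 ]
 [ 0.6837  0.2806  0.018 ]]
board D [[ 0.4489 -0.0976  0.018 ]
 [ 0.4752  0.2974  0.018 ]
 [ 0.6815  0.2863  0.018 ]]
knob top S,D [[0.5699 0.17   0.088 ]] [[0.5719 0.1675 0.088 ]]
carr S [[0.5197 0.1446 0.044 ]
 [0.5223 0.2025 0.044 ]
 [0.6284 0.1968 0.044 ]
 [0.6278 0.1413 0.044 ]]
carr D [[0.516  0.2047 0.044 ]
 [0.6253 0.2039 0.044 ]]
shoe S [[0.5147 0.1216 0.042 ]
 [0.6236 0.1129 0.042 ]]
block S [[ 0.5164 -0.0313  0.042 ]
 [ 0.5101  0.0492  0.042 ]
 [ 0.6145  0.0613  0.042 ]
 [ 0.6238 -0.0175  0.042 ]]
block D [[ 0.6203 -0.0184  0.042 ]
 [ 0.514  -0.0298  0.042 ]
 [ 0.5052  0.0471  0.042 ]
 [ 0.6117  0.0571  0.042 ]]
fence S [[ 0.4679 -0.0628  0.046 ]
 [ 0.6463 -0.0824  0.046 ]
 [ 0.4636 -0.0856  0.046 ]
 [ 0.6479 -0.0935  0.046 ]]
fence D [[ 0.4606 -0.0792  0.046 ]
 [ 0.6478 -0.0906  0.046 ]]
```

```bash
python3 -m handwheel '{"offset":[[0.6,-0.6,0],[1.4,-1.5,0],[2.3,-2.4,0],[3.2,-3.3,0],[4.1,-4.2,0],[5.0,-5.2,0],[5.9,-6.2,0],[6.8,-7.1,0],[7.6,-8.0,0],[8.3,-8.8,0]],"roll":[-1.3,-2.6,-3.9,-5.2,-6.5,-7.8,-9.1,-10.4,-11.7,-13.1]}' 85 60; python3 -m handwheel '{"offset":[[0.7,-0.7,0],[1.4,-1.5,0],[1.8,-2,0],[1.9,-2.1,0],[1.9,-2.1,0],[1.9,-2.1,0],[1.9,-2.1,0],[1.9,-2.1,0],[1.9,-2.1,0],[1.9,-2.1,0]],"roll":[0,0,0,0,0,0,0,0,0,0]}'
python3 - <<'E'
from h import *
d=snap("wrist","w1.png"); o=ctrl.get_obs(); print(o["tool_pos"],o["tool_rot"],o["q"])
E
```

```text
t: 1.25
tool_pos: [0.4954, 0.2509, 0.2314]
tool_rot: [-3.139, 0.113, -0.001]
contact_force: [0.4, 0.3, 0.4]
opening: 0.0851
t: 2.25
tool_pos: [0.57, 0.1691, 0.2314]
tool_rot: [3.14, -0.102, 0.0]
contact_force: [0.6, -0.0, -0.6]
opening: 0.0846
[0.57011678 0.16897745 0.23139507] [-3.13988744e+00  1.02529570e-01 -1.52955764e-04] [ 1.63027398e-01 -1.88527831e-02  1.68516295e+00  1.21815875e-05
  1.47518082e+00  2.28310837e-01]
```

View pics/w1.png

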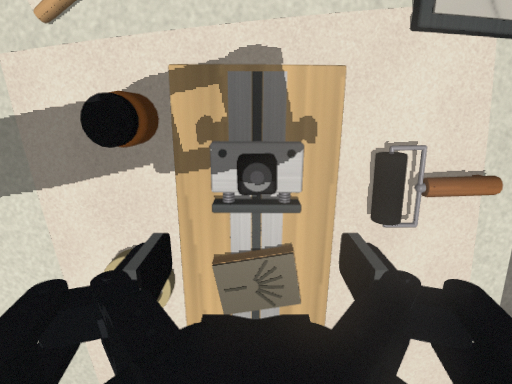

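The wrist view shows the knob at about (257,177), square to the carriage, with the shoe at (257,203) and the turned block at (257,277).

```bash
python3 - <<'E'
from h import *
np.set_printoptions(precision=4,suppress=True)
d=ctrl.get_image("wrist")
a=d["img"][120:220,200:315,::-1]; cv2.imwrite("pics/w1z.png",cv2.convertScaleAbs(cv2.resize(a,None,fx=5,fy=5,interpolation=2),alpha=2))
print(cast(d,[(257,177)],.088))
print(cast(d,[(212,142),(302,142)],.044),cast(d,[(170,66),(345,66)],.018),cast(d,[(187,300),(327,300)],.018))
E
```

```text
[[0.5722 0.1708 0.088 ]]
[[0.5228 0.2053 0.044 ]
 [0.6262 0.1986 0.044 ]] [[0.4785 0.2944 0.018 ]
 [0.683  0.2812 0.018 ]] [[ 0.4577 -0.023   0.018 ]
 [ 0.6625 -0.0364  0.018 ]]
```

View pics/w1z.png

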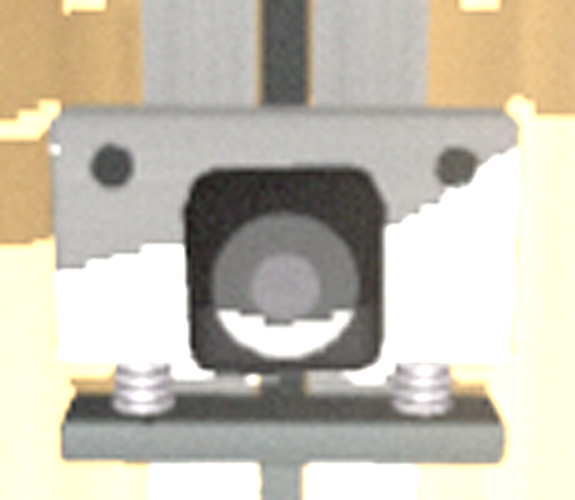

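Three views put the knob at (0.5715, 0.1695), which fits a carriage value of about 0.029. The knob is aligned with the board, so I'll descend and grip.

```bash
python3 -m handwheel '{"offset":[[0,0,-0.5],[0,0,-1.2],[0,0,-1.9],[0,0,-2.6],[0,0,-3.2],[0.02,0,-3.7],[0.04,0.01,-4.1],[0.04,0.01,-4.35],[0.04,0.01,-4.42],[0.04,0.01,-4.42]],"roll":[0,0,0,0,0,0,0,0,0,0]}' 85 70; python3 -m handwheel '{"offset":[[0,0,0],[0,0,0],[0,0,0],[0,0,0],[0,0,0],[0,0,0],[0,0,0],[0,0,0],[0,0,0],[0,0,0]],"roll":[0,0,0,0,0,0,0,0,0,0]}' 20 70
python3 - <<'E'
from h import *
d=snap("side","d2.png"); d=snap("wrist","w2.png");o=ctrl.get_obs(); print(o["tool_pos"],o["opening"],o["wrist_torque"],o["contact_force"])
E
```

```text
t: 3.35
tool_pos: [0.5721, 0.1691, 0.0547]
tool_rot: [-3.14, 0.103, -0.0]
contact_force: [-0.1, 0.1, -0.5]
opening: 0.0848
t: 4.35
tool_pos: [0.5717, 0.1692, 0.0558]
tool_rot: [-3.14, 0.103, 0.001]
contact_force: [-4.8, -0.4, 6.4]
opening: 0.0414
[0.57171198 0.16921987 0.05582308] 0.04097867741087856 [-0.14293204  0.59180483  0.00900077] [-4.28697875 -0.65203051  4.82603766]
```

View pics/d2.png

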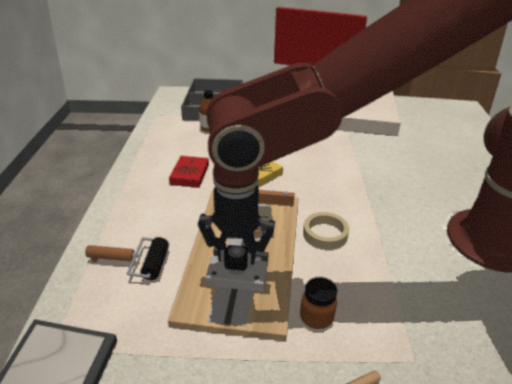

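The side view shows the fingers either side of the knob, and the 41 mm opening confirms the grip. Now I'll turn it anticlockwise.

```bash
python3 -m handwheel '{"offset":[[0,0,0],[0,0,0],[0,0,0],[0,0,0],[0,0,0],[0,0,0],[0,0,0],[0,0,0],[0,0,0],[0,0,0]],"roll":[0.5,1.5,2.7,3.9,5.1,6.3,7.5,8.7,9.5,10]}'; python3 - <<'E'
from h import *
o=ctrl.get_obs(); print(o["q"],o["tool_pos"],o["opening"],o["wrist_torque"],o["contact_force"])
E
python3 -m handwheel '{"offset":[[0,0,0],[0,0,0],[0,0,0],[0,0,0],[0,0,0],[0,0,0],[0,0,0],[0,0,0],[0,0,0],[0,0,0]],"roll":[1,2.3,3.6,4.9,6.2,7.5,8.8,10.1,11.4,12.4]}'; python3 -m handwheel '{"offset":[[0,0,0],[0,0,0],[0,0,0],[0,0,0],[0,0,0],[0,0,0],[0,0,0],[0,0,0],[0,0,0],[0,0,0]],"roll":[0.4,0.8,1,1,1,1,1,1,1,1]}'
python3 - <<'E'
from h import *
d=snap("scene","s3.png"); d=snap("wrist","w3.png");o=ctrl.get_obs(); print(o["q"],o["tool_pos"],o["opening"],o["wrist_torque"],o["contact_force"])
E
```

```text
t: 5.45
tool_pos: [0.5727, 0.1697, 0.0558]
tool_rot: [-2.769, -1.483, -0.004]
contact_force: [0.5, 2.3, 2.9]
opening: 0.0414
[ 1.63016579e-01  1.56451005e-01  1.81097869e+00  1.23481535e-03
  1.17185182e+00 -8.21142362e-01] [0.57271468 0.16971714 0.0558089 ] 0.04136491633491142 [ 0.27124503  0.07282357 -0.07971182] [0.50717357 2.26098159 2.93374549]
t: 6.45
tool_pos: [0.5725, 0.1697, 0.0558]
tool_rot: [1.305, 2.857, 0.003]
contact_force: [-1.0, 1.0, 3.7]
opening: 0.0412
t: 7.45
tool_pos: [0.5723, 0.1695, 0.0557]
tool_rot: [1.161, 2.919, 0.002]
contact_force: [-2.8, 1.5, 5.8]
opening: 0.041
[ 1.62949489e-01  1.56466922e-01  1.81111311e+00  6.76248480e-04
  1.17299657e+00 -2.22183142e+00] [0.57235072 0.1694713  0.0557281 ] 0.04077811228686886 [0.29322764 0.48358366 0.10096016] [-2.54947624  0.50671609  5.66795813]
```

View pics/s3.png

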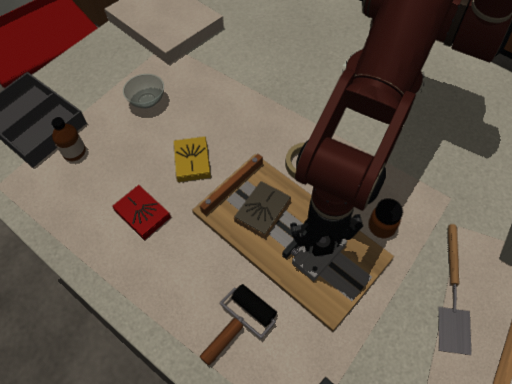

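View pics/w3.png

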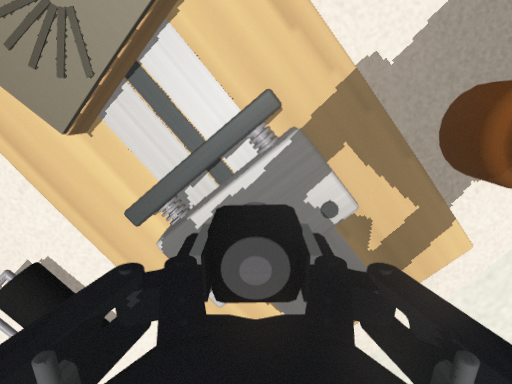

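The knob has turned 2.45 rad with the jaws still square on it, so the carriage should be free. I'll slide it toward the fence along (-0.064, -0.998).

```bash
python3 -m handwheel '{"offset":[[0,-0.05,0],[-0.01,-0.15,0],[-0.02,-0.3,0],[-0.03,-0.45,0],[-0.04,-0.6,0],[-0.05,-0.75,0],[-0.06,-0.9,0],[-0.07,-1.05,0],[-0.08,-1.2,0],[-0.09,-1.3,0]],"roll":[0,0,0,0,0,0,0,0,0,0]}'; python3 - <<'E'
from h import *
o=ctrl.get_obs(); print(o["tool_pos"],o["opening"],o["wrist_torque"],o["contact_force"])
E
python3 -m handwheel '{"offset":[[-0.01,-0.1,0],[-0.01,-0.2,0],[-0.02,-0.35,0],[-0.03,-0.5,0],[-0.04,-0.65,0],[-0.05,-0.8,0],[-0.06,-0.95,0],[-0.07,-1.05,0],[-0.07,-1.15,0],[-0.08,-1.2,0]],"roll":[0,0,0,0,0,0,0,0,0,0]}'
python3 - <<'E'
from h import *
d=snap("scene","s4.png"); d=snap("wrist","w4.png");o=ctrl.get_obs(); print(o["tool_pos"],o["opening"],o["wrist_torque"],o["contact_force"])
E
```

```text
t: 8.55
tool_pos: [0.5686, 0.1171, 0.0557]
tool_rot: [1.161, 2.919, 0.001]
contact_force: [-2.5, 1.6, 5.6]
opening: 0.041
[0.56863461 0.11708126 0.05572154] 0.04102823993458222 [0.3656252  0.54659751 0.05969747] [-2.46046397  1.60520798  5.56034928]
t: 9.55
tool_pos: [0.5653, 0.0695, 0.0557]
tool_rot: [-1.161, -2.919, -0.002]
contact_force: [-2.1, 2.4, 5.7]
opening: 0.0409
[0.56528608 0.0692901  0.05572349] 0.040968486783524695 [0.4002249  0.65316237 0.09223741] [-3.77491011  1.61783022  7.68644343]
```

View pics/s4.png

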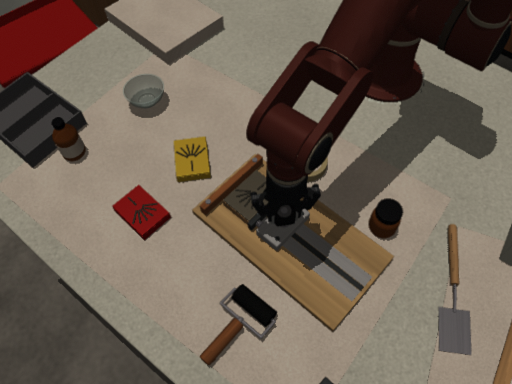

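View pics/w4.png

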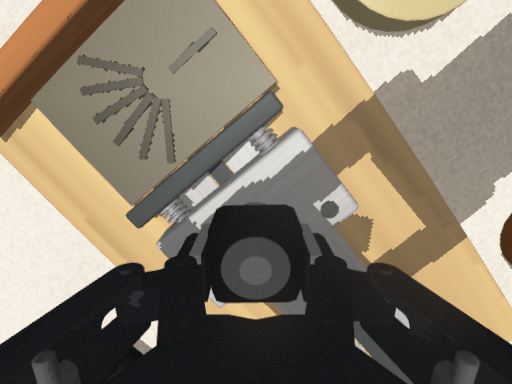

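The carriage follows the gripper and the shoe is on the block, near the fence. The shoe's front edge runs from (140,225) to (282,105) and its springs are still out. I'll push on in small steps, watching force and shoe position.

```bash
python3 -m handwheel '{"offset":[[0,-0.02,0],[0,-0.04,0],[0,-0.06,0],[0,-0.08,0],[-0.01,-0.1,0],[-0.01,-0.12,0],[-0.01,-0.14,0],[-0.01,-0.15,0],[-0.01,-0.15,0],[-0.01,-0.15,0]],"roll":[0,0,0,0,0,0,0,0,0,0]}'
python3 - <<'E'
from h import *
d=snap("wrist","w5.png");o=ctrl.get_obs(); print(o["tool_pos"],o["wrist_torque"],o["contact_force"])
E
python3 -m handwheel '{"offset":[[0,-0.02,0],[0,-0.04,0],[0,-0.06,0],[-0.01,-0.08,0],[-0.01,-0.1,0],[-0.01,-0.1,0],[-0.01,-0.1,0],[-0.01,-0.1,0],[-0.01,-0.1,0],[-0.01,-0.1,0]],"roll":[0,0,0,0,0,0,0,0,0,0]}'
python3 - <<'E'
from h import *
d=snap("wrist","w6.png");o=ctrl.get_obs(); print(o["tool_pos"],o["wrist_torque"],o["contact_force"])
a=[cv2.imread(f"pics/w{i}.png")[60:240,100:320] for i in (3,4,5,6)]
b=np.vstack([np.hstack(a[:2]),np.hstack(a[2:])]); cv2.imwrite("pics/cmp.png",cv2.resize(b,None,fx=1.65,fy=1.65,interpolation=2))
E
```

```text
t: 10.65
tool_pos: [0.5649, 0.0637, 0.0558]
tool_rot: [-1.161, -2.919, -0.002]
contact_force: [-3.5, 2.5, 7.1]
opening: 0.0414
[0.56489652 0.06370547 0.05571061] [0.58158381 0.602685   0.02224837] [-2.98909763  3.29687734  7.20776771]
t: 11.7
tool_pos: [0.5646, 0.0597, 0.0557]
tool_rot: [-1.161, -2.919, -0.002]
contact_force: [-2.8, 2.4, 7.4]
opening: 0.0414
[0.5646075  0.05967144 0.05572404] [0.62113153 0.57729308 0.03279133] [-2.32996696  2.10293576  7.13545683]
```

View pics/cmp.png

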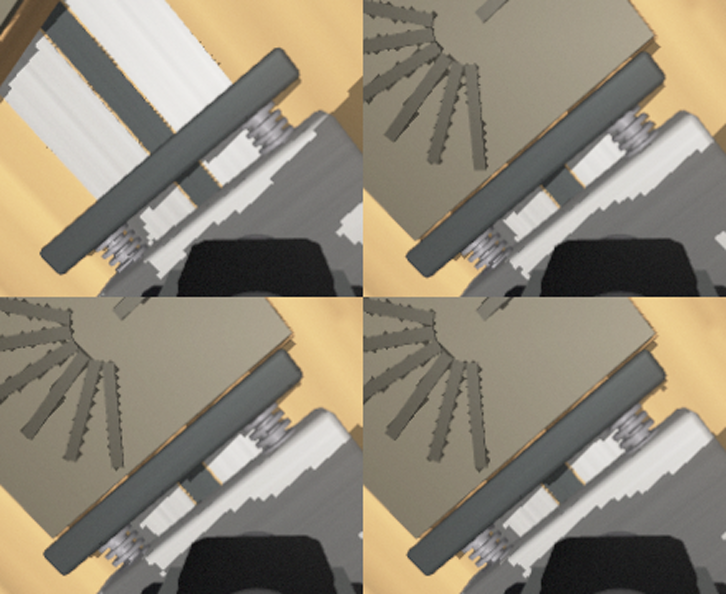

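View pics/w6.png

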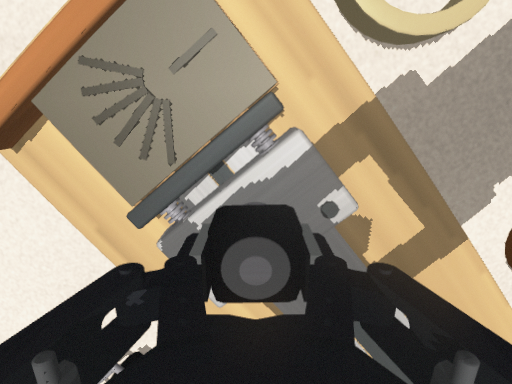

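```bash
python3 - <<'E'
from h import *
np.set_printoptions(precision=4,suppress=True)
d=ctrl.get_image("wrist")
a=d["img"][0:240,0:320,::-1]; cv2.imwrite("pics/w6z.png",cv2.resize(a,None,fx=2.5,fy=2.5,interpolation=2))
E
```

```text
(no output)
```

View pics/w6z.png

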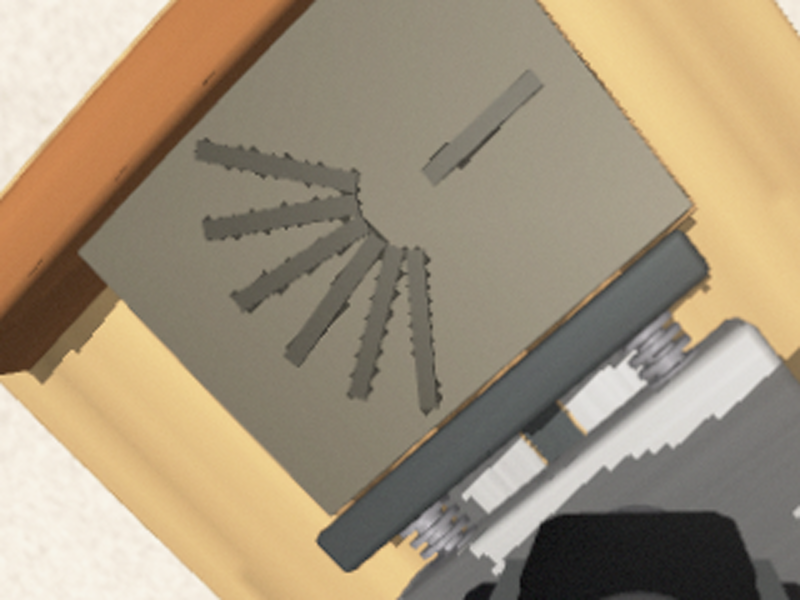

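```bash
python3 - <<'E'
from h import *
np.set_printoptions(precision=4,suppress=True)
d=ctrl.get_image("wrist")
Z=lambda l:[(x/2.5-.3,y/2.5-.3) for x,y in l]
o=ctrl.get_obs(); 
c,s=np.cos(-.064),np.sin(-.064); R=np.array([[c,s],[-s,c]])
f=lambda P:(P[:,:2]-[.566,.092])@R.T
for n,l,z in [("block",[(80,252),(333,513),(690,207)],.042),("fence",[(0,325),(150,163),(300,5)],.046),("shoe front top",[(318,542),(675,232)],.042),("carr front edge",[(480,545),(725,330)],.044)]:
    print(n,f(cast(d,Z(l),z)))
print("tcp",f(o["tool_pos"][None]))
E
```

```text
block [[ 0.0464 -0.1652]
 [ 0.0462 -0.088 ]
 [-0.0596 -0.0873]]
fence [[ 0.0702 -0.1655]
 [ 0.0192 -0.1647]
 [-0.0251 -0.1645]]
shoe front top [[ 0.0543 -0.0853]
 [-0.0541 -0.0854]]
carr front edge [[ 0.0242 -0.0606]
 [-0.0496 -0.063 ]]
tcp [[ 0.0007 -0.0323]]
```

```bash
cat > shoe.py <<'E'
from h import *
def meas(fn):
    im=cv2.imread(fn).astype(np.float32); g=cv2.GaussianBlur(im,(0,0),0.8).mean(2)
    # board y direction in image: perpendicular to shoe; use world mapping at t: profile through shoe along normal
    out=[]
    n=np.array([0.625,0.78]); t=np.array([0.78,-0.625])
    return g,n,t
E
python3 - <<'E'
from h import *
im3=cv2.imread("pics/w3.png",0)
# template: left and right tip of shoe; and a carriage feature
for name,(x,y,w,h) in {"L":(122,195,26,34),"R":(255,85,32,36),"carrR":(318,190,40,40)}.items():
    t=im3[y:y+h,x:x+w]
    for i in (3,4,5,6):
        im=cv2.imread(f"pics/w{i}.png",0)[y-20:y+h+20,x-20:x+w+20]
        r=cv2.matchTemplate(im,t,cv2.TM_CCOEFF_NORMED); _,m,_,p=cv2.minMaxLoc(r); print(name,i,round(m,2),p[0]-20,p[1]-20)
E
```

```text
L 3 1.0 0 0
L 4 0.86 2 2
L 5 0.86 2 2
L 6 0.85 2 3
R 3 1.0 0 0
R 4 0.87 1 2
R 5 0.89 1 1
R 6 0.89 1 1
carrR 3 1.0 0 0
carrR 4 0.84 0 0
carrR 5 0.87 0 0
carrR 6 0.86 0 0
```

The shoe has only moved back about 1 mm, which matches the block's sliding friction, so the block is just reaching the fence. I'll continue.

```bash
python3 -m handwheel '{"offset":[[0,-0.02,0],[0,-0.04,0],[0,-0.06,0],[-0.01,-0.08,0],[-0.01,-0.1,0],[-0.01,-0.1,0],[-0.01,-0.1,0],[-0.01,-0.1,0],[-0.01,-0.1,0],[-0.01,-0.1,0]],"roll":[0,0,0,0,0,0,0,0,0,0]}'
python3 - <<'E'
from h import *
d=snap("wrist","w7.png");o=ctrl.get_obs(); print(o["tool_pos"],o["wrist_torque"],o["contact_force"])
im3=cv2.imread("pics/w4.png",0)
for name,(x,y,w,h) in {"L":(124,197,26,34),"R":(256,87,32,36)}.items():
    t=im3[y:y+h,x:x+w]
    for i in (5,6,7):
        im=cv2.imread(f"pics/w{i}.png",0)[y-20:y+h+20,x-20:x+w+20]
        r=cv2.matchTemplate(im,t,cv2.TM_CCOEFF_NORMED); _,m,_,p=cv2.minMaxLoc(r); print(name,i,round(m,2),p[0]-20,p[1]-20)
a=[cv2.imread(f"pics/w{i}.png")[0:240,0:320] for i in (6,7)]
cv2.imwrite("pics/cmp7.png",cv2.resize(np.hstack(a),None,fx=1.25,fy=1.25,interpolation=2))
E
```

```text
t: 12.85
tool_pos: [0.5644, 0.0565, 0.0557]
tool_rot: [-1.161, -2.919, -0.005]
contact_force: [-2.2, 6.1, 6.2]
opening: 0.0409
[0.56437049 0.05644874 0.05573453] [0.86975018 0.41321962 0.0647895 ] [-2.05357488  5.8736275   6.08580131]
L 5 0.98 0 0
L 6 0.97 0 1
L 7 0.97 4 5
R 5 0.97 0 0
R 6 0.94 0 0
R 7 0.94 4 5
```

View pics/cmp7.png

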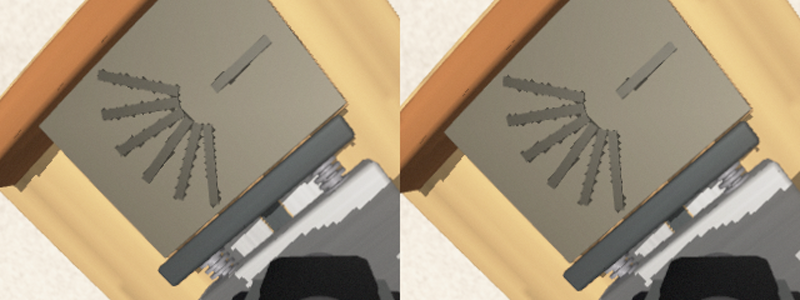

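The block has met the fence. The shoe has moved back about 9 px (roughly 4.9 mm) since it was free, and the y force has risen by about 4 N. That is half pressed, so I'll tighten while holding position.

```bash
python3 -m handwheel '{"offset":[[0,0,0],[0,0,0],[0,0,0],[0,0,0],[0,0,0],[0,0,0],[0,0,0],[0,0,0],[0,0,0],[0,0,0]],"roll":[-0.5,-1.5,-2.7,-3.9,-5.1,-6.3,-7.5,-8.7,-9.9,-11]}'; python3 -m handwheel '{"offset":[[0,0,0],[0,0,0],[0,0,0],[0,0,0],[0,0,0],[0,0,0],[0,0,0],[0,0,0],[0,0,0],[0,0,0]],"roll":[-1,-2.2,-3.4,-4.6,-5.8,-7,-8.2,-9.4,-10.4,-11]}'
python3 - <<'E'
from h import *
o=ctrl.get_obs(); print(o["q"],o["tool_pos"],o["opening"],o["wrist_torque"],o["contact_force"])
E
python3 -m handwheel '{"offset":[[0,0,0],[0,0,0],[0,0,0],[0,0,0],[0,0,0],[0,0,0],[0,0,0],[0,0,0],[0,0,0],[0,0,0]],"roll":[-0.2,-0.4,-0.6,-0.8,-1.0,-1.2,-1.4,-1.4,-1.4,-1.4]}'
python3 - <<'E'
from h import *
d=snap("wrist","w8.png");o=ctrl.get_obs(); print(o["q"],o["tool_pos"],o["opening"],o["wrist_torque"],o["contact_force"])
E
```

```text
t: 13.9
tool_pos: [0.5647, 0.0553, 0.0558]
tool_rot: [2.567, 1.809, 0.003]
contact_force: [-1.2, 1.2, 4.1]
opening: 0.0411
t: 14.9
tool_pos: [0.5638, 0.0544, 0.0557]
tool_rot: [3.138, 0.122, -0.001]
contact_force: [-6.3, -1.0, 8.5]
opening: 0.0414
[-3.43195935e-02  9.02145136e-02  1.88395720e+00 -1.72160245e-03
  1.16819776e+00 -1.11552189e-01] [0.56378405 0.0544443  0.05574618] 0.04135405428496799 [-0.20924279  0.80468202  0.14675543] [-6.3442985  -0.96851609  8.51997555]
t: 15.9
tool_pos: [0.5636, 0.0544, 0.0557]
tool_rot: [3.138, -0.104, -0.002]
contact_force: [-6.6, -1.1, 8.9]
opening: 0.041
[-3.43819824e-02  9.00608041e-02  1.88404461e+00 -1.59358804e-03
  1.16864040e+00  3.22961647e-02] [0.56363988 0.05444707 0.05578683] 0.04094982171655438 [-0.22946326  0.85434736 -0.05072643] [-6.24188657 -1.99448302  8.42761894]
```

View pics/w8.png

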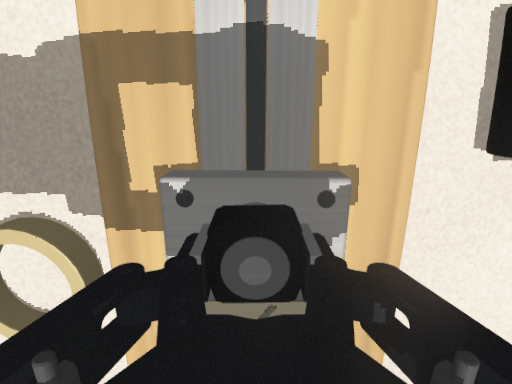

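The tool moved about 2 mm toward the fence during the turn, so I'll check the shoe in the scene view.

```bash
python3 - <<'E'
from h import *
d=snap("scene","s8.png");a=cv2.imread("pics/s8.png")[140:290,190:340]; cv2.imwrite("pics/s8z.png",cv2.convertScaleAbs(cv2.resize(a,None,fx=4,fy=4,interpolation=2),alpha=1.6))
E
```

```text
(no output)
```

View pics/s8z.png

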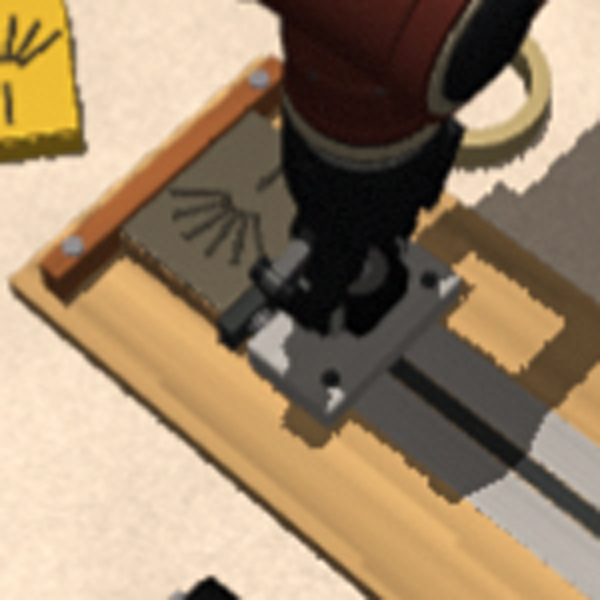

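```bash
python3 - <<'E'
from h import *
np.set_printoptions(precision=4,suppress=True)
s=ctrl.get_image("scene"); w=ctrl.get_image("wrist")
c,si=np.cos(-.064),np.sin(-.064); R=np.array([[c,si],[-si,c]])
f=lambda P:(P[:,:2]-[.566,.092])@R.T
S=lambda l:[(x/3.5+185-.36,y/3.1+140-.34) for x,y in l]
Q=lambda l:[(x/4+190-.37,y/4+140-.37) for x,y in l]
print("init rear", f(cast(s,S([(568,315),(458,428)]),.044)), "bolts",f(cast(s,S([(542,318),(457,401)]),.044)))
print("now rear", f(cast(s,Q([(467,283),(330,417)]),.044)),"bolts",f(cast(s,Q([(431,278),(331,377)]),.044)))
print("fence top inner",f(cast(s,Q([(280,90),(65,290)]),.046)))
print("w8 rear",f(cast(w,[(163,171),(350,171)],.044)),"tcp",f(ctrl.get_obs()["tool_pos"][None]))
E
```

```text
init rear [[-0.0506  0.1075]
 [ 0.0556  0.1085]] bolts [[-0.0386  0.0972]
 [ 0.0415  0.0965]]
now rear [[-0.0517 -0.0019]
 [ 0.0572 -0.0047]] bolts [[-0.0412 -0.0184]
 [ 0.0395 -0.0195]]
fence top inner [[-0.0782 -0.1612]
 [ 0.0966 -0.1597]]
w8 rear [[-0.0511 -0.0017]
 [ 0.0526 -0.0019]] tcp [[ 0.     -0.0376]]
```

Estimates put the press at roughly 6 to 6.5 mm, but they're ambiguous. I'll finish tightening to the stop, then open and look directly.

```bash
python3 -m handwheel '{"offset":[[0,0,0],[0,0,0],[0,0,0],[0,0,0],[0,0,0],[0,0,0],[0,0,0],[0,0,0],[0,0,0],[0,0,0]],"roll":[-0.1,-0.2,-0.3,-0.4,-0.5,-0.6,-0.7,-0.7,-0.7,-0.7]}'
python3 - <<'E'
from h import *
o=ctrl.get_obs(); print(o["q"],o["tool_pos"],o["opening"],o["wrist_torque"],o["contact_force"])
E
python3 -m handwheel '{"offset":[[0,0,0],[0,0,0],[0,0,0],[0,0,0],[0,0,0],[0,0,0],[0,0,0],[0,0,0],[0,0,0],[0,0,0]],"roll":[-0.1,-0.2,-0.3,-0.4,-0.5,-0.6,-0.7,-0.7,-0.7,-0.7]}'
python3 - <<'E'
from h import *
o=ctrl.get_obs(); print(o["q"],o["tool_pos"],o["opening"],o["wrist_torque"],o["contact_force"])
E
```

```text
t: 17.1
tool_pos: [0.5635, 0.0544, 0.0558]
tool_rot: [3.131, -0.201, -0.002]
contact_force: [-5.9, -1.5, 9.2]
opening: 0.0413
[-0.033088    0.09008148  1.88405668 -0.00466101  1.1686527   0.0971127 ] [0.5635293  0.05438829 0.05577118] 0.0413225034686282 [-0.14883731  0.94038496  3.11381987] [-5.87916849 -1.50558532  9.24852484]
t: 18.1
tool_pos: [0.5634, 0.0539, 0.0559]
tool_rot: [3.119, -0.301, -0.001]
contact_force: [-5.9, -2.7, 9.9]
opening: 0.041
[-0.03229757  0.0900147   1.88396932 -0.00845691  1.16897738  0.1631352 ] [0.56343156 0.05385837 0.05586037] 0.040990279571678445 [-0.33328169  1.04434777  5.83734378] [-5.90004618 -2.72412192  9.94811087]
```

The wrist torque rose to 5.8 N m against the end stop, so the knob is fully tight. I'll open and rise to look.

```bash
python3 -m handwheel '{"offset":[[0,0,0],[0,0,0],[0,0,0],[0,0,0],[0,0,0],[0,0,0],[0,0,0],[0,0,0],[0,0,0],[0,0,0]],"roll":[0,0,0,0,0,0,0,0,0,0]}' 85
python3 -m handwheel '{"offset":[[0,0,0.2],[0,0,0.6],[0,0,1.2],[0,0,1.9],[0,0,2.7],[0,0.2,3.4],[0,0.3,4],[0,0.4,4.4],[0,0.4,4.5],[0,0.4,4.5]],"roll":[0,0,0,0,0,0.5,1,1.6,2,2]}'
python3 - <<'E'
from h import *
d=snap("wrist","w9.png");o=ctrl.get_obs(); print(o["q"],o["tool_pos"],o["tool_rot"])
a=d["img"][150:350,170:345,::-1]; cv2.imwrite("pics/w9z.png",cv2.resize(a,None,fx=3,fy=3,interpolation=2))
E
```

```text
t: 19.1
tool_pos: [0.5639, 0.0551, 0.0545]
tool_rot: [3.124, -0.333, -0.0]
contact_force: [-0.0, 0.6, -0.2]
opening: 0.0849
t: 20.1
tool_pos: [0.5648, 0.0712, 0.2378]
tool_rot: [3.142, -0.004, 0.007]
contact_force: [-1.0, -0.3, 0.3]
opening: 0.085
[-5.46111978e-03 -8.55750769e-02  1.74112751e+00 -3.87543483e-05
  1.48348140e+00 -1.74319940e-03] [0.56427646 0.0711087  0.23635323] [ 3.14153684 -0.00583477  0.00401908]
```

View pics/w9.png

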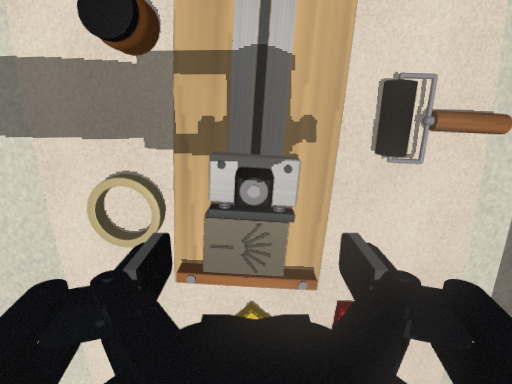

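View pics/w9z.png

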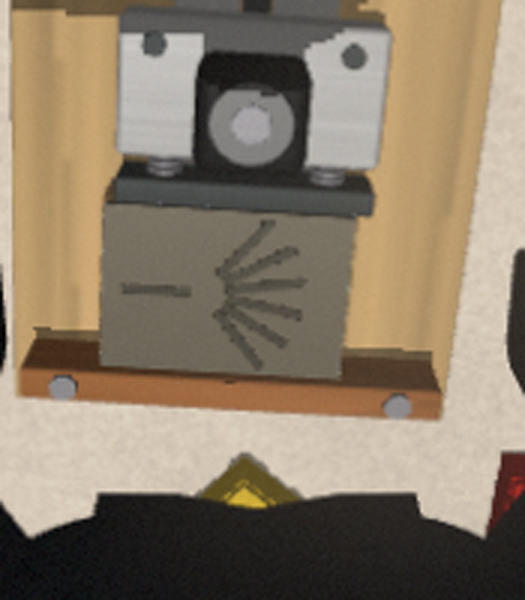

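```bash
python3 - <<'E'
from h import *
np.set_printoptions(precision=4,suppress=True)
w=ctrl.get_image("wrist"); s=snap("scene","s9.png")
c,si=np.cos(-.064),np.sin(-.064); R=np.array([[c,si],[-si,c]])
f=lambda P:(P[:,:2]-[.566,.092])@R.T
Q=lambda l:[(x/3+170-.33,y/3+150-.33) for x,y in l]
print("cam",f(np.array(w["T"])[:3,3][None]))
print("carr rear",f(cast(w,Q([(122,10),(390,28)]),.044)),"front",f(cast(w,Q([(120,153),(380,168)]),.044)))
print("shoe front top",f(cast(w,Q([(116,190),(372,197)]),.042)),"back",f(cast(w,Q([(122,163),(372,180)]),.042)))
print("block back",f(cast(w,Q([(104,205),(355,217)]),.042)),"front",f(cast(w,Q([(101,365),(342,378)]),.042)))
print("fence in",f(cast(w,Q([(30,368),(435,390)]),.046)))
print("knob",f(cast(w,Q([(252,125)]),.088)))
a=cv2.imread("pics/s9.png")[140:290,190:340]; cv2.imwrite("pics/s9z.png",cv2.convertScaleAbs(cv2.resize(a,None,fx=4,fy=4,interpolation=2),alpha=1.6))
E
```

```text
cam [[-0.005  0.047]]
carr rear [[-0.0537 -0.0044]
 [ 0.0522 -0.0052]] front [[-0.0534 -0.0635]
 [ 0.0541 -0.0636]]
shoe front top [[-0.055  -0.0805]
 [ 0.0523 -0.0772]] back [[-0.0527 -0.0684]
 [ 0.0516 -0.0697]]
block back [[-0.06   -0.0875]
 [ 0.046  -0.0866]] front [[-0.0605 -0.164 ]
 [ 0.0474 -0.1642]]
fence in [[-0.0913 -0.1651]
 [ 0.0889 -0.1655]]
knob [[-0.0006 -0.0358]]
```

View pics/s9z.png

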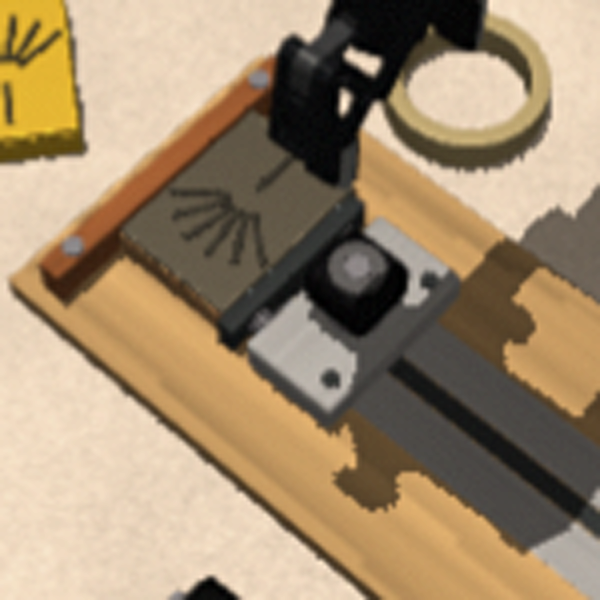

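The block is square against the fence and the knob sits square to the carriage. The press estimates run from 4.2 to 6.3 mm depending on which edge I use, so I'll look from closer with the springs in clear view.

```bash
python3 -m handwheel '{"offset":[[0,0,0],[0,0,0],[0,0,0],[0,0,0],[0,-0.1,-0.1],[0,-0.2,-0.3],[0,-0.3,-0.6],[0,-0.4,-1.0],[0,-0.4,-1.4],[0,-0.4,-1.7]],"roll":[1.3,2.6,3.9,5.2,6.5,7.8,9.1,10.4,11.7,13]}'; python3 -m handwheel '{"offset":[[0,0,-0.3],[0,0,-0.6],[0,0,-0.9],[0,0,-1.2],[0,0,-1.4],[0,0,-1.5],[0,0,-1.5],[0,0,-1.5],[0,0,-1.5],[0,0,-1.5]],"roll":[1.3,2.6,3.9,5.2,6.5,7.8,8.8,9.4,9.4,9.4]}'
python3 - <<'E'
from h import *
d=snap("wrist","w10.png");o=ctrl.get_obs(); print(o["q"],o["tool_pos"],o["tool_rot"])
a=d["img"][0:250,60:380,::-1]; cv2.imwrite("pics/w10z.png",cv2.resize(a,None,fx=2.4,fy=2.4,interpolation=2))
E
```

```text
t: 21.25
tool_pos: [0.5629, 0.0548, 0.1645]
tool_rot: [-2.439, -1.978, 0.003]
contact_force: [-0.7, -0.3, -0.2]
opening: 0.0848
t: 22.25
tool_pos: [0.5635, 0.055, 0.1061]
tool_rot: [-1.224, -2.892, 0.001]
contact_force: [-0.6, -0.0, 0.9]
opening: 0.085
[-3.41245439e-02  2.50589686e-02  1.85827079e+00 -2.66136230e-05
  1.25897035e+00 -2.37538540e+00] [0.56362086 0.05499537 0.10617597] [-1.22360818e+00 -2.89280037e+00  4.34809540e-04]
```

View pics/w10z.png

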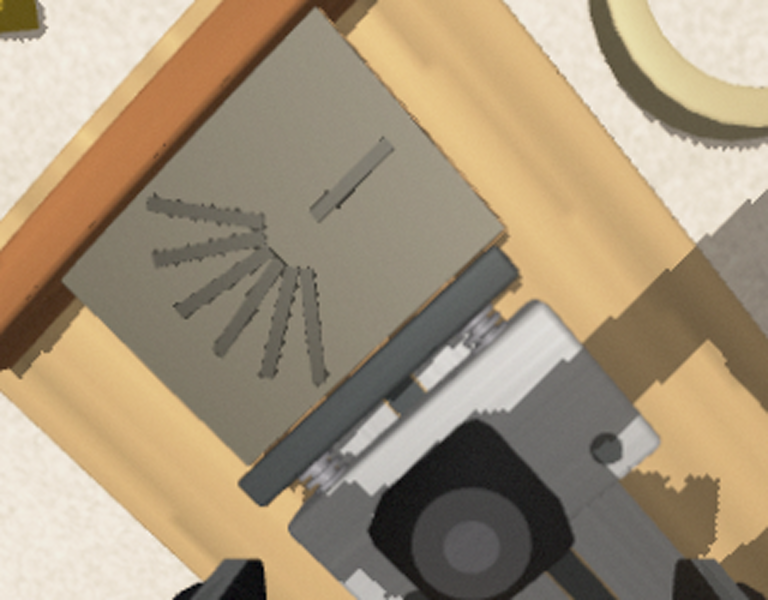

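```bash
python3 - <<'E'
from h import *
np.set_printoptions(precision=4,suppress=True)
w=ctrl.get_image("wrist")
a=w["img"][90:225,150:320,::-1]; cv2.imwrite("pics/w10y.png",cv2.resize(a,None,fx=4.4,fy=4.4,interpolation=2))
a=cv2.imread("pics/w3.png")[80:260,115:320]; cv2.imwrite("pics/w3y.png",cv2.resize(a,None,fx=3.3,fy=3.3,interpolation=2))
E
```

```text
(no output)
```

View pics/w10y.png

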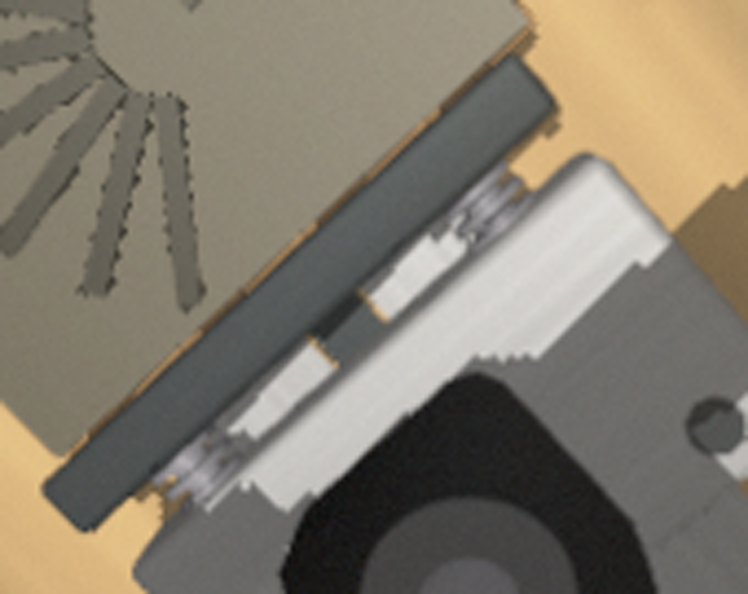

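View pics/w3y.png

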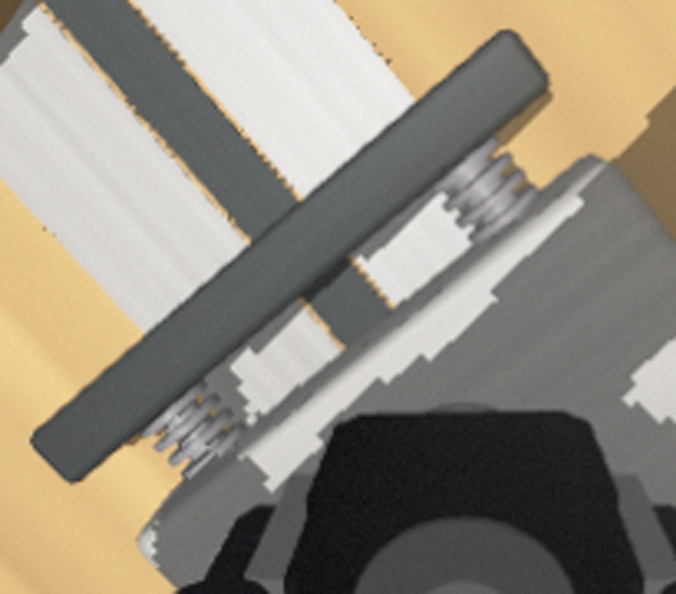

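```bash
python3 - <<'E'
from h import *
from scipy.spatial.transform import Rotation as Ro
np.set_printoptions(precision=4,suppress=True)
w=ctrl.get_image("wrist"); o=ctrl.get_obs()
def M(p,r): T=np.eye(4);T[:3,:3]=Ro.from_rotvec(r).as_matrix();T[:3,3]=p;return T
X=np.linalg.inv(M(o["tool_pos"],o["tool_rot"]))@np.array(w["T"])
w3=dict(w); w3["T"]=M([.5723,.1695,.0557],[1.161,2.919,.002])@X
c,si=np.cos(-.064),np.sin(-.064); R=np.array([[c,si],[-si,c]])
f=lambda P:(P[:,:2]-[.566,.092])@R.T
A=lambda l:[(x/4.4+150-.4,y/4.4+90-.4) for x,y in l]
B=lambda l:[(x/3.3+115-.35,y/3.3+80-.35) for x,y in l]
for n,d,g,sf,sb,cf in [("w10",w,A,[(42,488),(505,60)],[(90,530),(556,105)],[(190,520),(575,165)]),("w3",w3,B,[(32,438),(505,30)],[(75,482),(548,85)],[(195,490),(583,160)])]:
    F,Bk,C=[f(cast(d,g(l),z))[:,1] for l,z in ((sf,.042),(sb,.042),(cf,.044))]
    print(n,F,Bk,C,"gap",(C.mean()-Bk.mean())*1e3,(C.mean()-F.mean())*1e3)
E
```

```text
w10 [-0.0861 -0.0853] [-0.0752 -0.0747] [-0.0649 -0.0657] gap 9.641417283257361 20.45035846808628
w3 [0.022  0.0226] [0.0328 0.0335] [0.0475 0.0461] gap 13.680333888051157 24.54357977911822
```

The close view shows the block square on the fence. The shoe gap is 9.6 mm against 13.7 mm when free, so the springs are pressed about 4 to 5.5 mm, and they hold with the gripper open. I'll raise the arm, check once more and hand in.

```bash
python3 -m handwheel '{"offset":[[0,0,0.3],[0,0,0.8],[0,0,1.4],[0,0,2],[0,0,2.6],[0,0,3.2],[0,0,3.6],[0,0,3.8],[0,0,3.8],[0,0,3.8]],"roll":[0,0,0,0,0,0,0,0,0,0]}'
python3 - <<'E'
from h import *
snap("scene","s11.png"); d=snap("side","d11.png")
E
```

```text
t: 23.4
tool_pos: [0.5634, 0.055, 0.2574]
tool_rot: [-1.221, -2.893, 0.001]
contact_force: [0.8, -0.2, -0.0]
opening: 0.0849
```

View pics/d11.png

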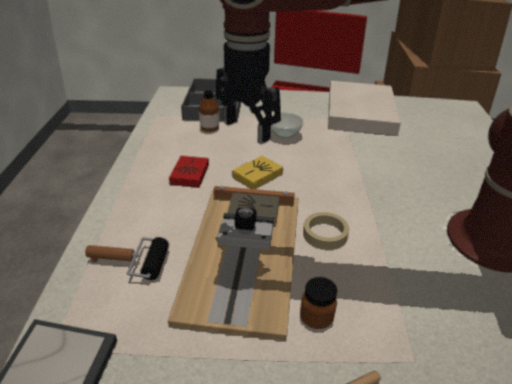

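View pics/s11.png

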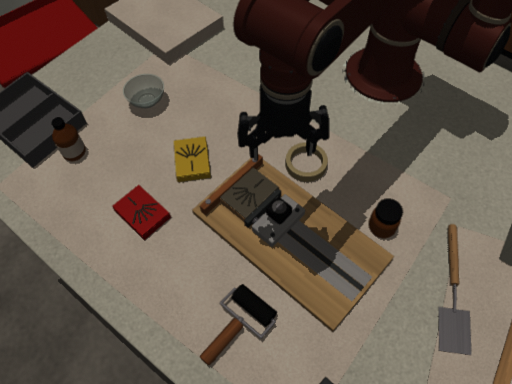

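The side view shows the block gripped between fence and shoe (near (250,207)) and the gripper clear above. The tape (326,229), jar (319,303) and roller (152,257) are where they started.

```bash
python3 -c "
from station import ctrl
print(ctrl.finish_job())"
```

```text
the job is handed in; nothing more can be done
None
```

The printing block is locked square against the fence with the shoe's springs about half pressed, and the job was handed in at about 23.5 s.

I turned the knob 2.45 rad anticlockwise and dragged the carriage about 115 mm until the block met the fence. With the springs pressed, I turned the knob back to its end stop. I then opened the gripper and raised it clear.

- **Knob:** the wrist torque rose to 5.8 N m against the stop, and afterwards the knob sat square to the carriage, as it did at the start.
- **Block:** its edges are parallel to the fence and it rests against it. It showed no movement after release.
- **Spring press:** the checks disagree. The change in the shoe gap gives about 4 mm, and positions measured against the fence give 4.2 to 6.3 mm. The arm's own travel suggested about 6.5 mm, because the tool drifted about 2 mm toward the fence while tightening. My best figure is about 5 mm.
- **Surroundings:** the tape roll, ink roller, ink jar and the red and yellow look-alikes appear unmoved in the pictures.

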